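Sweep up spent needle cartridges and hold the sharps catcher's hood open for the count

ROBOT

A 6-joint arm with a two-finger parallel gripper is mounted at the origin on a cart in front of the work surface, level with it; the furniture and walls round the work are solid. World frame = base frame: x ahead of the robot, y to its left, z up, the work surface at z = 0. Lengths are in m, angles in rad, forces in N, time in s.
With the tool pointing down it reaches from about 0.35 to 0.85 m from the base axis. Payload 8.1 kg.
Tool frame: the origin (TCP) lies at the very end of the fingers, on their centre line; the grasp point (between the pads) lies robot.grasp_offset behind it (robot.grasp_offset is the distance from the TCP to the grasp point, in m); z points along the fingers, y is the line along which they close (so a half turn about z gives the same grasp; the last joint's range is limited). The gripper opens to 85 mm and grips with 20 to 120 N. Pads are 22 mm wide; open, the fingers measure 114 mm over their backs; the gripper's body (76 mm by 85 mm) begins 54 mm behind the grasp point. The pads swing forward as they close: fully open they stand 13 mm farther back than shut.
Start: joints at [1.134, 0.13, 1.488, -0, 1.523, -0.085], TCP at [0.207, 0.563, 0.2] pointing down, gripper open.
Joint ranges: [-2.96, 2.96], [-0.89, 2.26], [0.02, 2.5], [-1.34, 4.48], [0, 2.73], [-2.66, 2.66]. Speed limits (rad/s): [2.39, 2.39, 2.79, 3.14, 3.14, 3.14].

INTERFACE

Orientations are given as a rotation vector (axis times angle).
In Python, from bench import robot gives the robot as it stands.
- The arm moves only by the tool step_arm, never from a script. Its argument "steps" is one flat list of numbers, 7 for each row, row after row: the shift along the tool's x, y, z in mm, then the turn, a rotation vector about the tool's x, y, z in rad, then the opening, from -1 (shut) to 1 (fully open). A call has 1 to 20 rows; each row is the pose to reach, as a shift and turn from the pose commanded when the call began, along the tool's axes at that moment; what a row does not reach only later rows make up. A row lasts 1/10 s, in which the tool goes at most 50 mm and 8.59 degrees, less where a joint would pass 70% of its speed; a pose out of reach is approached as far as the arm can. A call with a gripper value outside its range is refused whole. The fingers move at their own pace and stop on an object; "force" is the grip in N (left out, the last holds). Time passes only in rows, so rows that repeat a pose let the fingers close. It gives the time, the measured TCP pose, the force, the opening and the grip force at its end, in the units of the state.
- robot.state(): the state, without advancing time (a new reading comes with each control period).
- robot.capture(name): name is "side" or "top"; returns a dict with "frame" (384x512x3 uint8, red, green, blue), "fx", "fy", "cx", "cy" (pixels), "k1" (the pictures are not rectified: a ray, as slopes to the right and down, at radius r is drawn at 1 + k1 r^2 times it, then the intrinsics apply), "eye" and "attitude" of the camera in the world. Camera axes: x right, y up, looking along -z (the intrinsics and any distortion apply to the point x, -y, -z); pixel columns grow to the right and rows downward; lengths in m; the calibration is good to about 2 mm. A picture is of the moment at which its call begins. There is no depth.
- robot.close_job(): hands the job in; it is judged then, once.
The state is a dict: "time": time; "q": joint angles; "joint_vel": joint speeds; "effort": joint torques, N m; "ee_pos": TCP position; "ee_rot": TCP orientation; "wrist_force": force on the tool from outside, world axes, zero at the start; "moment": the same for the moment, N m; "opening": finger opening in m; "grasp_force": force on a finger pad.
Only numpy, scipy, OpenCV 4.12 (cv2) and the standard library are available. Lean on these libraries where they do the work, as an engineer would, in place of code of your own. Each camera call takes 0.05 s, during which the arm holds its last target. There are 200 camera calls.

TASK

Spent needles are never touched with the fingers: take the scraper from the side table and sweep the three spent needle cartridges over the lip, well inside the hooded sharps catcher, then lay the scraper flat on the table, clear of the catcher. Then take the hood by its pull bar, raise it to 60 degrees above its closed position so that the cartridges can be counted, and finish holding it there: it springs shut if let go. Leave the jar, the tape roll and the ink bottle where they stand.

Things in the scene. Friction and masses are not known exactly. Their poses are not given: they have to be found in the camera images.
- catcher: Sharps catcher, a low steel pan fixed to the table. Origin: at table height, under its middle. x axis from the open mouth to the back (the sweep goes along +x), y across, z up. In its frame: floor 2 mm thick, x = -55 to +55 mm; side walls 46 mm high, inner faces at y = -75 and +75 mm, 4 mm thick; back wall at x = +55 mm; hinge axis of the hood along y at x = +58, z = 50 mm.
- mouth (a point): Middle of the front end of the catcher's floor, 55 mm in front of its origin, 2 mm above the table; axes as the catcher's. In front of it a bevelled lip, as wide as the floor, rises from table height 33 mm ahead; beside the lip are cheeks 18 mm high in line with the side walls. Under the closed hood the mouth is 47 mm high and 150 mm wide.
- hood (a joint): Hood angle in rad: 0 closed (level), growing as its front edge rises, stop at 1.75; 60 degrees is 1.047. A spring shuts it from any angle; holding it open takes 2 to 3 N at the pull bar. Hood: 3 mm grey plate, 160 mm wide, from 6 to 116 mm in front of the hinge axis, top face 2.5 mm above the axis.
- pull_bar (a point): Middle of the hood's pull bar: round, bright steel, 10 mm thick, 84 mm long, parallel to the hinge, free to pinch from above between its end posts. With the hood closed: 118 mm in front of the hinge axis, 22 mm above it (72 mm above the table), just ahead of the hood's front edge. It moves on a 120 mm circle about the hinge axis. Axes: the hood's (at angle 0 the catcher's).
- scraper: Plastic scraper, 120 mm long, 9 mm thick, 30 g, flat on the side table to the right. Origin: middle of its underside. x axis along it from the handle end (x = -60 mm, 24 mm wide) to the blade edge (x = +60 mm, 45 mm wide); for gripping it is a wedge widening evenly between these. Take it from above across the handle (29 mm wide at x = -30 mm). z up.
- cartridge_1: Spent needle cartridge lying in front of the catcher's mouth: barrel 10 mm wide, 12 mm high (y = -3 to +20 mm) and a thin needle (to y = -17 mm), 40 mm long in all. Origin: on its underside, at the middle of its length; y along it. 12 g; does not roll.
- cartridge_2: A second spent cartridge, the same size and shape.
- cartridge_3: A third spent cartridge, the same size and shape.
- salve_jar: Bystander: low round jar with a black lid, 60 mm across, 50 mm high; origin under its centre.
- tape_roll: Bystander: roll of tape lying flat, 64 mm across, 19 mm high; origin under its centre.
- ink_black: Bystander: small ink bottle with a pointed cap, 32 mm across, 100 mm high; origin under its centre.

How it is judged:
On the way, in this order (a step that is already met when the one before it is completed fails the run):
1. all three cartridges lie inside the catcher, the hood shut and the scraper in the gripper (x of cartridge_1 in the frame of catcher between -0.045 and 0.06 m and y of cartridge_1 in the frame of catcher between -0.078 and 0.078 m and z of each of cartridge_1, cartridge_2, cartridge_3 in the frame of catcher below 0.03 m and x of cartridge_2 in the frame of catcher between -0.045 and 0.06 m and y of cartridge_2 in the frame of catcher between -0.078 and 0.078 m and x of cartridge_3 in the frame of catcher between -0.045 and 0.06 m and y of cartridge_3 in the frame of catcher between -0.078 and 0.078 m and value of joint hood below 0.15 rad and contact force between the fingers and scraper above 1 N), for 0.1 s.
2. the scraper lies flat on the table, let go, before the hood is raised (x of cartridge_1 in the frame of catcher between -0.045 and 0.06 m and y of cartridge_1 in the frame of catcher between -0.078 and 0.078 m and z of each of cartridge_1, cartridge_2, cartridge_3 in the frame of catcher below 0.03 m and x of cartridge_2 in the frame of catcher between -0.045 and 0.06 m and y of cartridge_2 in the frame of catcher between -0.078 and 0.078 m and x of cartridge_3 in the frame of catcher between -0.045 and 0.06 m and y of cartridge_3 in the frame of catcher between -0.078 and 0.078 m and value of joint hood below 0.15 rad and height (world z) of scraper between -0.01 and 0.012 m and angle between scraper's own z axis and vertical below 0.15 rad and contact force between the fingers and scraper below 0.1 N and contact force between scraper and catcher below 0.05 N), for 0.1 s.
At the end, for the whole second after the job is handed in: The fingers hold the hood still (over 0.5 N) at 60 degrees, within 5.7 (0.947 to 1.147 rad); all three cartridges are inside the catcher, origins 10 mm or more past the front of its floor; the scraper lies flat on the table, let go, not touching the catcher or hood (value of joint hood between 0.947 and 1.147 rad and velocity of joint hood between -0.1 and 0.1 rad/s and contact force between the fingers and hood above 0.5 N and x of cartridge_1 in the frame of catcher between -0.045 and 0.06 m and y of cartridge_1 in the frame of catcher between -0.078 and 0.078 m and z of each of cartridge_1, cartridge_2, cartridge_3 in the frame of catcher below 0.03 m and x of cartridge_2 in the frame of catcher between -0.045 and 0.06 m and y of cartridge_2 in the frame of catcher between -0.078 and 0.078 m and x of cartridge_3 in the frame of catcher between -0.045 and 0.06 m and y of cartridge_3 in the frame of catcher between -0.078 and 0.078 m and height (world z) of scraper between -0.01 and 0.012 m and angle between scraper's own z axis and vertical below 0.15 rad and contact force between the fingers and scraper below 0.1 N and contact force between scraper and catcher below 0.05 N); the arm keeps its last pose, push and grip.
It fails at once if the fingers or the arm touch a spent cartridge (contact force between any of the fingers, the arm and cartridge_1 above 0.3 N or contact force between any of the fingers, the arm and cartridge_2 above 0.3 N or contact force between any of the fingers, the arm and cartridge_3 above 0.3 N).
It fails at once if a bystander (jar, tape roll, ink bottle) is moved more than 15 mm (distance of any of salve_jar, tape_roll, ink_black from where it was at the start of the episode above 0.015 m).
It also fails if it takes over 64 s, if anything falls off the work surface, if the arm or the gripper's body presses on something with over 40 N, if the wrist force passes 120 N, or if a joint passes its speed limit or range.

## Working session

There is one attempt and no reset: what is moved stays moved. The work goes in short steps, Python scripts to look and compute and a tool call to move; the robot and the scene stay as the last step left them, time stands still between calls to the robot, and variables do not carry over. Pictures are saved under pics/ and viewed, at most 10 in all, crops included, and the job is handed in when it is done.

Besides the shell and the picture viewer there is one more tool, called as a command line: name --argument value ..., lists and objects as JSON in quotes. step_arm: Moves the arm, as the interface text tells. Its arguments: {"type":"object","properties":{"steps":{"type":"array","items":{"type":"number"}},"force":{"type":"number"}},"required":["steps"]}

```bash
mkdir -p pics; ls; cat > h.py <<'E'
from bench import robot
import numpy as np, cv2
from scipy.spatial.transform import Rotation as R
def cam(n):
    c=robot.capture(n)
    a=np.array(c["attitude"],float)
    c["R"]=a if a.shape==(3,3) else (R.from_rotvec(a).as_matrix() if a.size==3 else R.from_quat(a).as_matrix())
    c["K"]=np.array([[c["fx"],0,c["cx"]],[0,c["fy"],c["cy"]],[0,0,1]]);c["D"]=np.array([c["k1"],0,0,0.])
    return c
def ray(c,uv,z):
    p=cv2.undistortPoints(np.array(uv,float).reshape(-1,1,2),c["K"],c["D"]).reshape(-1,2)
    d=np.c_[p[:,0],-p[:,1],-np.ones(len(p))]@c["R"].T
    e=np.array(c["eye"]); return e+d*((z-e[2])/d[:,2])[:,None]
def proj(c,P):
    q=(np.atleast_2d(P)-np.array(c["eye"]))@c["R"]; q=q*[1,-1,-1]
    return cv2.projectPoints(q,np.zeros(3),np.zeros(3),c["K"],c["D"])[0].reshape(-1,2)
E
python3 - <<'E'
from h import *
for n in("top","side"):
    c=cam(n); print(n,c["eye"],c["attitude"],c["fx"],c["fy"],c["cx"],c["cy"],c["k1"])
    cv2.imwrite(f"pics/{n}0.png",cv2.resize(c["frame"][:,:,::-1],(800,600),interpolation=cv2.INTER_CUBIC))
print(robot.state(), robot.grasp_offset)
E
```

```text
pics
top [0.3132082  0.00671249 1.24770706] [ 0.16822813 -0.16733779 -1.59516291] 420.54386997908085 420.54386997908085 257.2562255285492 190.6949524681463 -0.06510416981020803
side [0.58551344 1.37800114 0.57588637] [-0.00649849  1.77447507  2.58263939] 440.6241802705894 440.6241802705894 254.7641936183888 192.89024442855472 0.051073949419060405
{'time': 0.1, 'q': array([ 1.13361241e+00,  1.31102073e-01,  1.48919266e+00,  1.36393509e-05,
        1.52300243e+00, -8.53905707e-02]), 'joint_vel': array([ 0.00113055, -0.00187051, -0.00263991,  0.00204085, -0.0007499 ,
       -0.00019805]), 'effort': array([ 7.09485048e-04, -5.70954323e+01, -5.01944232e+01, -2.44492203e-04,
        8.16216983e-03, -1.17648005e-04]), 'ee_pos': array([0.20648035, 0.56275729, 0.19892733]), 'ee_rot': array([-5.49672060e-01, -3.09267025e+00,  2.58067064e-03]), 'wrist_force': array([-0.19975263, -0.0329522 , -0.16864579]), 'moment': array([ 0.02497622,  0.03228608, -0.02085149]), 'grasp_force': 0.0, 'opening': 0.0851796928247668} 0.0187
```

View pics/top0.png

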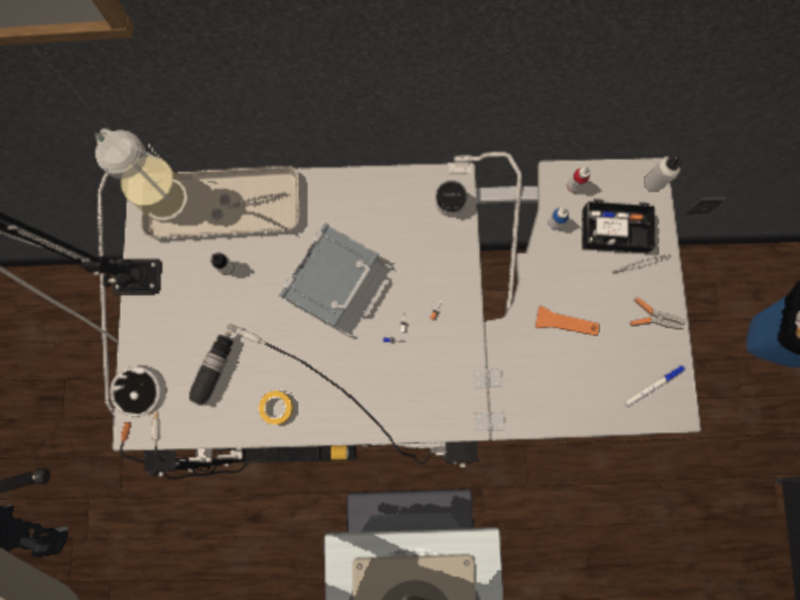

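View pics/side0.png

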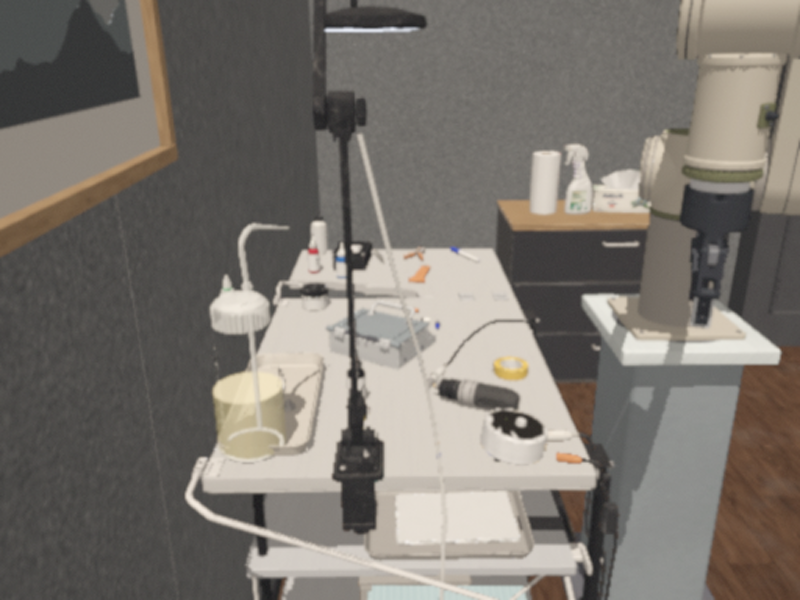

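The top view shows the catcher around (335,280) with its mouth to the lower right (pull bar at (375,297)). The cartridges are near (435,311), (404,323) and (392,340), and the scraper runs from its blade at (540,318) to its handle at (598,327). The jar is at (451,196), the tape at (275,408) and the ink bottle at (220,262). I'll zoom in on the work area.

```bash
python3 - <<'E'
from h import *
c=cam("top");f=c["frame"][:,:,::-1]
def crop(n,x0,y0,w,h,s): cv2.imwrite(n,cv2.resize(f[y0:y0+h,x0:x0+w],None,fx=s,fy=s,interpolation=cv2.INTER_CUBIC))
crop("pics/c1.png",170,135,130,90,6)
crop("pics/c2.png",330,180,70,50,8)
np.save("f.npy",f)
for n,p in dict(jar=(451,196),tape=(275,408),ink=(220,262)).items(): print(n,ray(c,np.array(p)*.64,0.02 if n!='ink' else .05))
E
```

```text
jar [[ 0.781962   -0.10011317  0.02      ]]
tape [[0.37724127 0.24493426 0.02      ]]
ink [[0.6526592  0.34667946 0.05      ]]
```

View pics/c1.png

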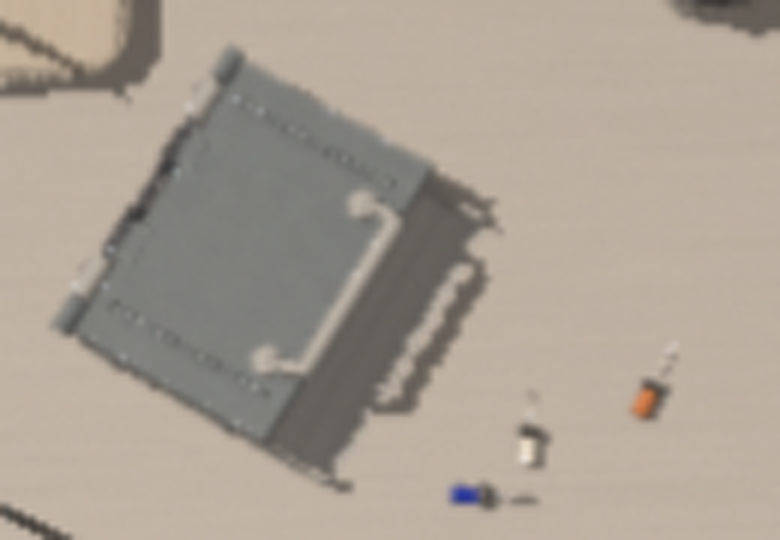

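View pics/c2.png

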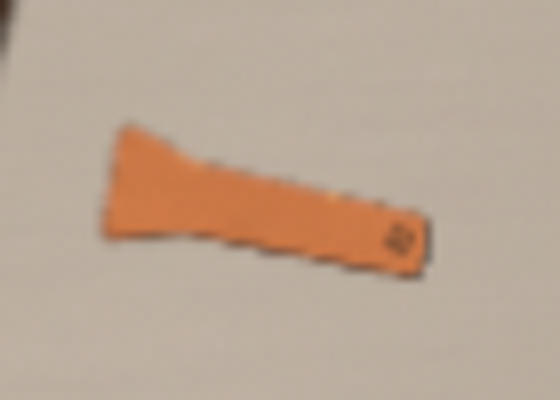

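The first crop shows the hood's front corners at (428,168) and (263,440), its hinge ends at (235,50) and (65,325), and the pull bar from (390,225) to (303,368). The barrels are orange (648,400), white (530,447) and blue (470,495), with needle tips at (675,346), (533,395) and (538,500). The second crop shows the blade edge from (127,125) to (105,238) and the handle end from (430,215) to (418,275).

```bash
python3 - <<'E'
from h import *
c=cam("top")
P=lambda pts,x0,y0,s,z: ray(c,(np.array(pts,float)+.5)/s-.5+[x0,y0],z)[:,:2]
h=P([(428,168),(263,440),(235,50),(65,325)],170,135,6,.0525)
b=P([(390,225),(303,368)],170,135,6,.072)
print(h,b)
# catcher axes: +x from front to back ; 
fm=(h[0]+h[1])/2; print("front width",np.linalg.norm(h[0]-h[1]),"len",np.linalg.norm((h[2]+h[3])/2-fm))
ac=h[1]-h[0]; yd=ac/np.linalg.norm(ac)
print("yaw from front",np.degrees(np.arctan2(-yd[0],yd[1])), "back",np.degrees(np.arctan2(*( (h[3]-h[2])*[-1,1]))),"bar",np.degrees(np.arctan2(*((b[1]-b[0])*[-1,1]))))
print("bar mid",b.mean(0),"front mid",fm)
cheek=P([(493,205),(348,487)],170,135,6,.018);print("cheek",cheek, np.linalg.norm(cheek[0]-cheek[1]))
for n,bb,t in (("or",(648,400),(675,346)),("wh",(530,447),(533,395)),("bl",(470,495),(538,500))): print(n,P([bb],170,135,6,.012),P([t],170,135,6,.005))
s=P([(127,125),(105,238),(430,215),(418,275)],330,180,8,.009);print("scr",s,s[:2].mean(0),s[2:].mean(0))
f=c["frame"].astype(int);m=(f[:,:,0]-f[:,:,2]>70)
m[:, :320]=0;m[:,395:]=0;m[:180]=0;m[230:]=0
r=cv2.minAreaRect(np.argwhere(m)[:,::-1].astype(np.float32));print(r,m.sum())
v,u=np.nonzero(m);Q=ray(c,np.c_[u,v],.009)[:,:2];mu=Q.mean(0);w,V=np.linalg.eigh(np.cov((Q-mu).T));d=V[:,1];t=(Q-mu)@d;print(mu,d,t.min(),t.max())
E
```

```text
[[0.65779766 0.04901081]
 [0.52458074 0.13139544]
 [0.72193496 0.14377157]
 [0.58427494 0.22740679]] [[0.62426132 0.06724762]
 [0.55530166 0.109995  ]]
front width 0.15663325311204868 len 0.11371921845514751
yaw from front 58.266332234825505 back 58.719268371495396 bar 58.20565731246876
bar mid [0.58978149 0.08862131] front mid [0.5911892  0.09020312]
cheek [[0.64731864 0.01788055]
 [0.50589949 0.09328765]] 0.16026729714922805
or [[ 0.54599691 -0.05647578]] [[ 0.57453131 -0.07154799]]
wh [[0.52411065 0.00303165]] [[0.55167399 0.00069096]]
bl [[0.50098274 0.03343108]] [[ 4.98486986e-01 -1.38643875e-04]]
scr [[ 0.55864384 -0.26183699]
 [ 0.51586117 -0.2503774 ]
 [ 0.52058356 -0.37369575]
 [ 0.49800787 -0.36705925]] [ 0.5372525 -0.2561072] [ 0.50929572 -0.3703775 ]
((362.9633483886719, 204.6773681640625), (39.799598693847656, 13.38686466217041), 6.911227226257324) 376
[ 0.52487551 -0.30627312] [0.2444891  0.96965204] -0.06562338963831849 0.05410543488510415
```

```bash
cat >> h.py <<'E'
O=np.array([.6214,.1397]);YAW=58.4
X=np.array([np.cos(np.radians(YAW)),np.sin(np.radians(YAW))]);Y=np.array([-X[1],X[0]])
def rot(yaw,pitch=0): # tool x at yaw, z down; pitch about tool y, deg
    a=np.radians(yaw);x=np.array([np.cos(a),np.sin(a),0]);z=np.array([0,0,-1.]);
    return R.from_matrix(np.c_[x,np.cross(z,x),z])*R.from_euler('y',pitch,degrees=True)
def moves(*wps):  # (x,y,z,yaw[,pitch]) world
    s=robot.state();r0=R.from_rotvec(s["ee_rot"]);p0=s["ee_pos"]
    print("t",round(s["time"],2),"pos",p0.round(4),"op",round(s["opening"],4),"F",s["wrist_force"].round(1),"g",s["grasp_force"])
    for w in wps:
        d=r0.inv().apply(np.array(w[:3])-p0)*1000; rv=(r0.inv()*rot(*w[3:])).as_rotvec()
        print(d.round(1),rv.round(3))
E
python3 - <<'E'
from h import *
moves((.45,.2,.2,110),(.5155,-.344,.10,76),(.5155,-.344,.003,76))
E
```

```text
t 0.2 pos [0.2066 0.5629 0.1992] op 0.0856 F [-0.4 -0.   0.2] g 0.0
[-353.6 -256.8   -0.5] [-0.001  0.     0.87 ]
[-602.5 -744.8  100. ] [-1.000e-03  1.000e-03  1.463e+00]
[-602.5 -744.7  197. ] [-1.000e-03  1.000e-03  1.463e+00]
```

step_arm --steps '[-353.6,-256.8,0,0,0,0.87,1,-353.6,-256.8,0,0,0,0.87,1,-353.6,-256.8,0,0,0,0.87,1,-353.6,-256.8,0,0,0,0.87,1,-353.6,-256.8,0,0,0,0.87,1,-353.6,-256.8,0,0,0,0.87,1,-353.6,-256.8,0,0,0,0.87,1,-353.6,-256.8,0,0,0,0.87,1,-353.6,-256.8,0,0,0,0.87,1,-602.5,-744.8,100,0,0,1.463,1,-602.5,-744.8,100,0,0,1.463,1,-602.5,-744.8,100,0,0,1.463,1,-602.5,-744.8,100,0,0,1.463,1,-602.5,-744.8,100,0,0,1.463,1,-602.5,-744.8,100,0,0,1.463,1,-602.5,-744.8,100,0,0,1.463,1,-602.5,-744.8,100,0,0,1.463,1,-602.5,-744.8,100,0,0,1.463,1,-602.5,-744.8,100,0,0,1.463,1,-602.5,-744.8,100,0,0,1.463,1]' --force 60

```text
time: 2.2
ee_pos: [0.5147, -0.3389, 0.1005]
ee_rot: [-2.475, -1.934, -0.0]
wrist_force: [-0.1, 0.0, 1.0]
opening: 0.0857
grasp_force: 0.0
```

```bash
python3 - <<'E'
from h import *
moves((.5155,-.344,.10,76),(.5155,-.344,.004,76)); print(robot.state()["q"])
E
```

```text
t 2.2 pos [ 0.5147 -0.3389  0.1005] op 0.0857 F [-0.1  0.   1. ] g 0.0
[-4.8  2.1  0.5] [-0. -0.  0.]
[-4.8  2.1 96.5] [-0. -0.  0.]
[-6.65568584e-01  2.38506279e-01  1.55066439e+00  1.15111431e-04
  1.35250883e+00 -4.21356006e-01]
```

step_arm --steps '[0,0,0,0,0,0,1,0,0,0,0,0,0,1,0,0,0,0,0,0,1]'

```text
time: 2.5
ee_pos: [0.5149, -0.336, 0.1011]
ee_rot: [-2.475, -1.935, -0.0]
wrist_force: [-0.3, -0.4, 0.3]
opening: 0.0848
grasp_force: 0.0
```

```bash
python3 - <<'E'
from h import *
moves((.5155,-.344,.004,76))
c=cam("top");f=c["frame"][:,:,::-1]
cv2.imwrite("pics/g1.png",cv2.resize(f[160:250,310:430],None,fx=6,fy=6,interpolation=cv2.INTER_CUBIC))
E
```

```text
t 2.5 pos [ 0.5149 -0.336   0.1011] op 0.0848 F [-0.3 -0.4  0.3] g 0.0
[-7.6  2.5 97.1] [-0.    -0.     0.001]
```

View pics/g1.png

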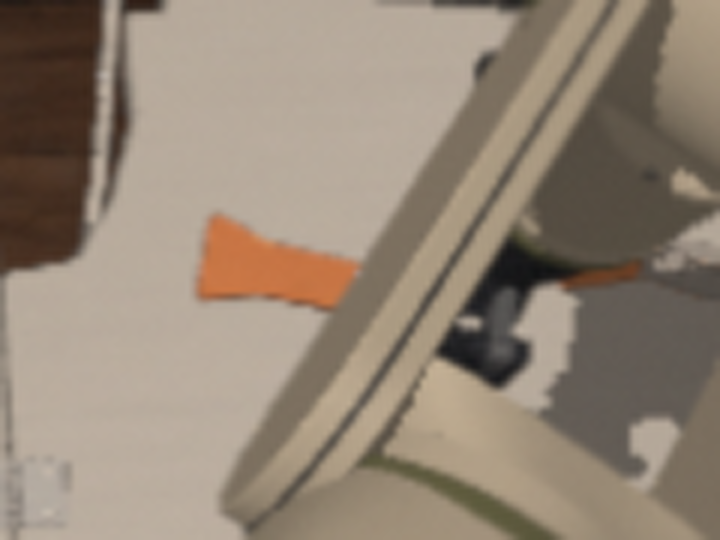

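The arm hides most of the scraper, but the blade at (205-350, 215-305) and a handle strip at (600,275) lie on either side of the gripper, as planned. I'll descend now, close, and check force and opening.

step_arm --steps '[-7.6,2.5,48,0,0,0,1,-7.6,2.5,80,0,0,0,1,-7.6,2.5,97,0,0,0,1,-7.6,2.5,97,0,0,0,1,-7.6,2.5,97,0,0,0,-1,-7.6,2.5,97,0,0,0,-1,-7.6,2.5,97,0,0,0,-1,-7.6,2.5,97,0,0,0,-1,-7.6,2.5,97,0,0,0,-1,-7.6,2.5,97,0,0,0,-1,-7.6,2.5,97,0,0,0,-1,-7.6,2.5,97,0,0,0,-1]' --force 60

```text
time: 3.75
ee_pos: [0.5154, -0.3448, 0.004]
ee_rot: [-2.475, -1.934, 0.0]
wrist_force: [0.0, 0.4, -0.4]
opening: 0.0003
grasp_force: 0.0
```

The fingers shut on nothing, so I'm looking before doing anything else.

```bash
python3 - <<'E'
from h import *
c=cam("top");f=c["frame"][:,:,::-1]
a=cv2.resize(f[170:240,320:420],(800,560),interpolation=cv2.INTER_CUBIC)
s=cam("side");g=s["frame"][:,:,::-1]
u,v=proj(s,[.515,-.345,.01])[0].round().astype(int);print(u,v)
b=cv2.resize(g[v-25:v+25,u-36:u+36],(400,280),interpolation=cv2.INTER_CUBIC)
a=cv2.resize(a,(400,280));cv2.imwrite("pics/g2.png",np.hstack([a,b]))
E
```

```text
271 171
```

View pics/g2.png

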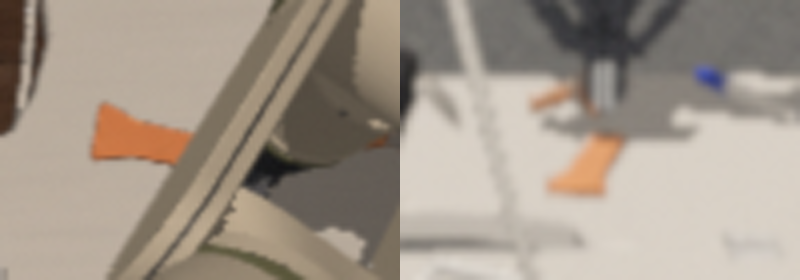

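```bash
python3 - <<'E'
from h import *
s=cam("side");g=s["frame"]
C=lambda P:((proj(s,P)-[271-36,171-25]+.5)*[400/72,280/50]+[400,0]).round()
print("blade mid z0,z.009",C([[.538,-.2545,0],[.538,-.2545,.009]]),"handle end",C([[.5088,-.37,.009]]),"tcp",C([[.5154,-.3448,.004],[.5154,-.3448,.03]]))
u0=235;v0=146
c=g[v0:v0+50,u0:u0+72].astype(int)
for r in range(12,36): print(r,' '.join('%3d,%3d,%3d'%tuple(x) for x in c[r,30:46]))
E
```

```text
blade mid z0,z.009 [[576. 197.]
 [576. 184.]] handle end [[611. 133.]] tcp [[603. 150.]
 [604. 116.]]
12 117,114,109 116,112,106 111,105, 99  94, 88, 85 107,104,101 145,142,138 146,144,139 152,149,145 126,124,120  84, 83, 82  87, 86, 83 111,108,103 120,116,112 119,116,112 120,116,112 119,116,110
13 129,122,114 122,113,104 112,101, 93  95, 88, 83 115,112,109 150,147,143 149,147,142 154,151,147 128,126,122  87, 85, 85  94, 92, 88 119,114,109 128,123,116 128,123,117 129,125,118 130,124,119
14 157,141,127 141,126,112 118,104, 93  98, 89, 84 115,112,110 150,148,143 149,146,142 154,151,147 126,124,121  86, 84, 83  93, 90, 86 122,117,110 133,127,120 134,128,121 135,129,121 135,129,121
15 170,143,122 146,124,108 120,102, 90 100, 88, 81 118,114,111 150,148,143 150,147,143 154,151,147 127,125,122  86, 85, 84  97, 93, 89 124,118,112 135,129,122 136,130,122 137,130,122 137,131,123
16 164,130,105 142,118,103 120, 98, 84 100, 84, 75 119,113,109 152,149,144 151,149,145 153,151,146 128,126,123  90, 87, 87 106,102, 98 128,122,116 135,129,122 137,131,123 138,131,123 137,129,122
17 165,139,120 145,127,
[... 2981 characters left out ...]
166,132 213,191,175 216,206,194 217,208,198 217,209,198 217,209,198 217,209,198 217,209,198 217,209,198 217,209,199
33 218,159,115 216,156,110 214,153,107 213,152,104 212,152,105 211,150,104 210,163,130 213,192,176 216,206,194 217,208,197 217,208,198 217,209,198 216,208,198 216,209,198 217,209,198 217,209,199
34 205,167,141 200,159,131 196,153,124 196,153,123 197,152,122 197,152,123 202,166,142 211,193,179 216,206,195 217,209,198 216,209,198 216,208,198 217,209,199 217,209,199 216,208,198 217,209,198
35 208,192,178 205,188,174 203,186,171 203,186,170 203,184,169 204,185,170 206,188,174 213,201,188 216,207,196 215,207,197 216,208,198 217,208,198 217,208,198 217,209,198 217,209,198 217,209,199
```

```bash
python3 - <<'E'
from h import *
s=cam("side");print("start tip proj in 800 img",proj(s,[.2065,.5628,.1989])/.64, proj(s,[.2065,.5628,.27])/.64)
t=cam("top");print("top start tip",proj(t,[.2065,.5628,.1989])/.64)
print("now top",proj(t,[[.5154,-.3448,.004],[.5154,-.3448,.08]]),"handle end",proj(t,[.5088,-.37,.009]))
f=t["frame"];cv2.imwrite("pics/g3.png",np.hstack([cv2.resize(f[160:260,320:420,::-1],(500,500),interpolation=cv2.INTER_CUBIC),cv2.resize(s["frame"][120:200,240:300,::-1],(300,500),interpolation=cv2.INTER_CUBIC)]))
E
```

```text
start tip proj in 800 img [[691.40226582 344.90185503]] [[699.62984335 293.23181765]]
top start tip [[ 51.70069046 516.83499632]]
now top [[373.51357989 208.7325649 ]
 [380.62575641 204.18954529]] handle end [[382.45537387 210.34761119]]
```

View pics/g3.png

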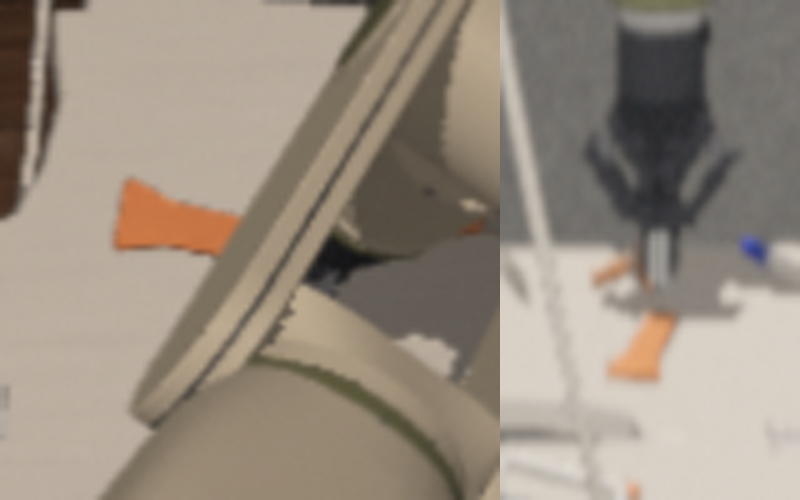

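The side crop shows the fingertip at about u=271, v=165. The whole scraper is visible below it (v 170 to 180) and hasn't moved, so the fingers stand clear of it and not where the state puts the TCP. I'll check the projection on the start pictures with markers.

```bash
python3 - <<'E'
from h import *
s=cam("side");t=cam("top")
r=R.from_rotvec([-.54967,-3.09267,.00258]);p=np.array([.2065,.5628,.1989])
pts=[p+r.apply([0,y,z]) for z in(0,-.013,-.073) for y in(0,.0425,-.0425)]
cols=[(0,0,255)]*3+[(0,255,0)]*3+[(255,255,0)]*3
out=[]
for c,n,x0,y0,w,h in((s,"side0",620,160,160,220),(t,"top0",0,440,130,160)):
    im=cv2.imread(f"pics/{n}.png")
    k=500/h;cr=cv2.resize(im[y0:y0+h,x0:x0+w],None,fx=k,fy=k)
    for q,col in zip(proj(c,pts)/.64,cols): cv2.circle(cr,tuple(((q-[x0,y0])*k).astype(int).tolist()),3,col,-1)
    out.append(cr)
print([o.shape for o in out]);cv2.imwrite("pics/m.png",np.hstack(out))
E
```

```text
[(500, 364, 3), (500, 406, 3)]
```

View pics/m.png

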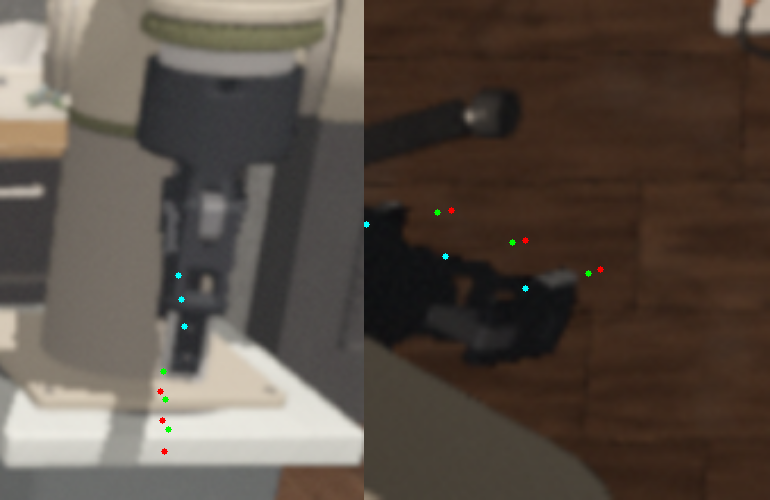

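The start picture shows the open fingertips about 25-30 mm higher than the reported TCP. In the side crop the near tip is at (185,375) against a predicted 429, and in the top crop the right finger's tip is around (577,318). I'll triangulate this.

```bash
python3 - <<'E'
from h import *
from scipy.optimize import least_squares
s=cam("side");t=cam("top")
yd=R.from_rotvec([-.54967,-3.09267,.00258]).apply([0,1,0]); yd=yd if yd[1]>0 else -yd
for w in(.043,.05,.057):
    near=np.array([620+187/2.273,160+375/2.273])*.64; far=np.array([(577-364)/3.125,440+318/3.125])*.64
    f=lambda p:np.r_[proj(s,p+w*yd)[0]-near,proj(t,p-w*yd)[0]-far]
    o=least_squares(f,[.2,.56,.2]);print(w,o.x-[.2065,.5628,.1989],o.fun.round(2))
# current: shut tip in side at (271.3,165.3)
for dz in(.013,.02,.03): 
    P=ray(s,[271.3,165.5],.004+dz)[0];print(dz,P-[.5154,-.3448,.004])
print("base origin top px(800)",proj(t,[0,0,0])/.64)
E
```

```text
0.043 [-0.01315014 -0.01058699  0.04120316] [ 1.56 -0.28  0.69 -1.84]
0.05 [-0.01023819 -0.00630141  0.04583708] [ 1.5  -0.27  0.67 -1.78]
0.057 [-0.00732823 -0.00201542  0.05047156] [ 1.44 -0.25  0.65 -1.73]
0.013 [-0.00276605 -0.05199843  0.013     ]
0.02 [-0.00185324 -0.02976923  0.02      ]
0.03 [-0.00054923  0.00198677  0.03      ]
base origin top px(800) [[413.77241728 617.10469161]]
```

The physical shut tips sit about 30 mm above the reported TCP, with almost no sideways offset. I'll confirm by touching the top of the handle (9 mm high) gently with the shut fingers.

step_arm --steps '[0,0,8,0,0,0,-1,0,0,16,0,0,0,-1,0,0,16,0,0,0,-1,0,0,16,0,0,0,-1]'

```text
time: 4.6
ee_pos: [0.5149, -0.3444, -0.0127]
ee_rot: [-2.474, -1.934, 0.001]
wrist_force: [0.1, -0.7, 1.1]
opening: 0.0001
grasp_force: 0.0
```

step_arm --steps '[0,0,2,0,0,0,-1,0,0,4,0,0,0,-1,0,0,4,0,0,0,-1]'

```text
time: 4.9
ee_pos: [0.5154, -0.3447, -0.0161]
ee_rot: [-2.475, -1.934, 0.0]
wrist_force: [-0.2, -0.3, -0.1]
opening: 0.0005
grasp_force: 0.0
```

step_arm --steps '[0,0,1,0,0,0,-1,0,0,2,0,0,0,-1,0,0,3,0,0,0,-1,0,0,3,0,0,0,-1]'

```text
time: 5.3
ee_pos: [0.5153, -0.3447, -0.0191]
ee_rot: [-2.475, -1.934, 0.0]
wrist_force: [-0.0, 1.1, -0.6]
opening: -0.0001
grasp_force: 0.0
```

step_arm --steps '[0,0,1,0,0,0,-1,0,0,2,0,0,0,-1,0,0,2,0,0,0,-1]'

```text
time: 5.6
ee_pos: [0.5154, -0.3447, -0.0211]
ee_rot: [-2.475, -1.934, 0.0]
wrist_force: [0.4, 0.3, -0.1]
opening: 0.0001
grasp_force: 0.0
```

step_arm --steps '[0,0,1,0,0,0,-1,0,0,2,0,0,0,-1,0,0,2,0,0,0,-1]'

```text
time: 5.9
ee_pos: [0.5156, -0.3449, -0.0227]
ee_rot: [2.475, 1.935, 0.0]
wrist_force: [-0.4, 0.7, 1.7]
opening: -0.0002
grasp_force: 1.2
```

step_arm --steps '[0,0,1,0,0,0,-1,0,0,2,0,0,0,-1,0,0,2,0,0,0,-1]'

```text
time: 6.2
ee_pos: [0.5156, -0.3449, -0.0228]
ee_rot: [2.475, 1.935, -0.0]
wrist_force: [-8.7, 6.1, 19.4]
opening: 0.0002
grasp_force: 9.4
```

Contact comes at a reported z of -0.0227, so the offset is 31.7 mm and the table is at a reported z of -0.032. Regrasping with that correction.

step_arm --steps '[0,0,-15,0,0,0,1,0,0,-15,0,0,0,1,0,0,-15,0,0,0,1,0,0,-15,0,0,0,1,0,0,-15,0,0,0,1,0,0,-15,0,0,0,1,0,0,0,0,0,0,1,0,0,6.5,0,0,0,1,0,0,6.5,0,0,0,1,0,0,6.5,0,0,0,-1,0,0,6.5,0,0,0,-1,0,0,6.5,0,0,0,-1,0,0,6.5,0,0,0,-1,0,0,6.5,0,0,0,-1,0,0,6.5,0,0,0,-1,0,0,6.5,0,0,0,-1]' --force 60

```text
time: 7.8
ee_pos: [0.516, -0.3452, -0.0304]
ee_rot: [2.474, 1.934, 0.0]
wrist_force: [-0.7, 0.3, 5.6]
opening: 0.0263
grasp_force: 59.0
```

```bash
cat >> h.py <<'E'
L=.100  # grip to blade edge
def cw(xe,y,z,dyaw=0,L=None):  # TCP for blade edge at (xe,y) in catcher frame, underside about z above table
    L=L or globals()["L"]; p=O+xe*X+y*Y; d=R.from_euler('z',dyaw,degrees=True).apply([*X,0])[:2]
    return (*(p-L*d),z-.0304,YAW+dyaw)
E
python3 - <<'E'
from h import *
moves((.5155,-.344,.05,76),cw(-.24,-.042,.08))
E
```

```text
t 7.8 pos [ 0.516  -0.3452 -0.0304] op 0.0263 F [-0.7  0.3  5.6] g 59.04089423134678
[  1.   -0.7 -80.4] [0.001 0.001 0.   ]
[159.2 -77.7 -80.2] [0.001 0.    0.308]
```

step_arm --steps '[0,0,-20,0,0,0,-1,0,0,-50,0,0,0,-1,0,0,-80,0,0,0,-1,40,-20,-80,0,0,0.08,-1,80,-39,-80,0,0,0.16,-1,120,-58,-80,0,0,0.24,-1,159,-78,-80,0,0,0.308,-1,159,-78,-80,0,0,0.308,-1,159,-78,-80,0,0,0.308,-1,159,-78,-80,0,0,0.308,-1]'

```text
time: 8.8
ee_pos: [0.4788, -0.1725, 0.049]
ee_rot: [2.741, 1.532, 0.001]
wrist_force: [1.0, -0.5, -0.2]
opening: 0.0266
grasp_force: 58.6
```

```bash
python3 - <<'E'
from h import *
s=robot.state();print(s["time"],s["ee_pos"],s["opening"],s["grasp_force"])
c=cam("top");d=cam("side")
f=c["frame"].astype(int);m=(f[:,:,0]-f[:,:,2]>70)
n,lab,st,ce=cv2.connectedComponentsWithStats(m.astype(np.uint8))
for i in range(1,n):
    if st[i,4]>20: print(st[i],ce[i])
u,v=proj(c,[*(O-.24*X),.085])[0].astype(int)
a=cv2.resize(f[v-40:v+60,u-50:u+70,::-1].astype(np.uint8),(480,400),interpolation=cv2.INTER_CUBIC)
U,V=proj(d,[*(O-.26*X),.085])[0].astype(int)
b=cv2.resize(d["frame"][V-30:V+50,U-32:U+32,::-1],(320,400),interpolation=cv2.INTER_CUBIC)
print(u,v,U,V);cv2.imwrite("pics/g4.png",np.hstack([a,b]))
E
```

```text
8.8 [ 0.47875267 -0.17252293  0.04902422] 0.026626943309397036 58.647349679313834
[367 108   7   9  27] [369.74074074 112.96296296]
[407 191  11  10  44] [412.34090909 195.11363636]
[289 197  18  17 174] [297.75862069 205.86781609]
[404 203  13   5  38] [410.23684211 205.07894737]
[165 250  22  22 231] [175.80519481 260.54978355]
[ 78 270   5  12  37] [ 79.75675676 275.54054054]
[212 285  10   9  89] [216.4494382  289.04494382]
282 213 282 173
```

View pics/g4.png

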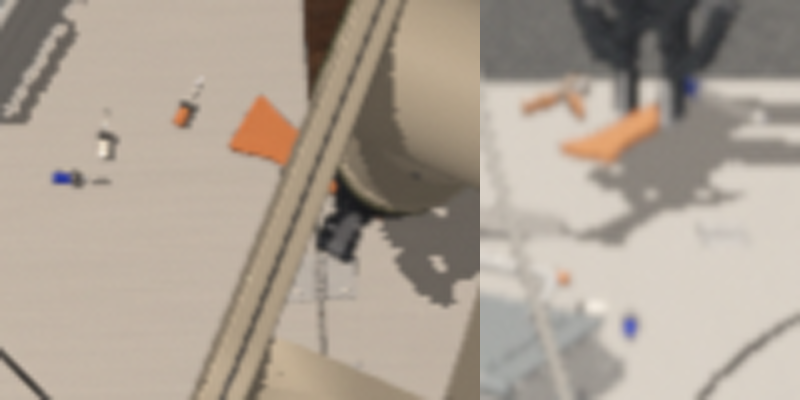

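The scraper is held level. Its blade corners are at (262,95) and (230,148) in the top crop, and at (563,149) and (612,161) in the side crop. The cartridges are undisturbed.

```bash
python3 - <<'E'
from h import *
c=cam("top");d=cam("side")
P=ray(c,(np.array([(262,95),(230,148.)])+.5)/4-.5+[232,173],.0884)
print(P, np.linalg.norm(P[0]-P[1]))
m=P.mean(0)[:2];s=robot.state();g=s["ee_pos"][:2]
print("edge mid catcher",(m-O)@X,(m-O)@Y,"grip",(g-O)@X,(g-O)@Y,"L",np.linalg.norm(m-g))
e=P[0]-P[1];print("edge yaw",np.degrees(np.arctan2(e[1],e[0])), "want",YAW-90)
print("side proj of those",(proj(d,P)-[250,143]+.5)*5+[480,0])
E
```

```text
[[ 0.54381319 -0.108089    0.0884    ]
 [ 0.50679618 -0.08383828  0.0884    ]] 0.0442533229528556
edge mid catcher -0.2510736635008535 -0.04163745554137267 grip -0.3410209529132097 -0.04190044789715605 L 0.08994767388659576
edge yaw -33.229758833055435 want -31.6
side proj of those [[561.58547047 141.56745314]
 [615.53362172 151.90963957]]
```

Grip to blade edge is 90 mm. I'll sweep in lanes and in stages so the fingers never pass an unswept cartridge. The first sweep is the orange cartridge.

step_arm --steps '[10,0,40,0,0,0,-1,16,0,65,0,0,0,-1,16,0,75,0,0,0,-1,16,0,75,0,0,0,-1,29,0,75,0,0,0,-1,42,0,75,0,0,0,-1,55,-1,75,0,0,0,-1,68,-1,75,0,0,0,-1,81,-2,75,0,0,0,-1,94,-2,75,0,0,0,-1,107,-3,75,0,0,0,-1,120,-3,75,0,0,0,-1,133,-4,75,0,0,0,-1,146,-4,75,0,0,0,-1,116,-4,75,0,0,0,-1,116,-4,40,0,0,0,-1,88,-25,40,0,0,0,-1,61,-45,40,0,0,0,-1,61,-45,40,0,0,0,-1,61,-45,40,0,0,0,-1]'

```text
time: 11.0
ee_pos: [0.4719, -0.0961, 0.0088]
ee_rot: [2.743, 1.53, 0.001]
wrist_force: [0.0, -1.1, -0.5]
opening: 0.0266
grasp_force: 58.7
```

```bash
cat >> h.py <<'E'
def where():
    s=robot.state();g=s["ee_pos"];e=(g[:2]-O)+.09*X
    print("t",round(s["time"],2),"edge",(e@X*1e3).round(1),(e@Y*1e3).round(1),"under",round((g[2]+.0304)*1e3,1),"F",s["wrist_force"].round(1),"op",s["opening"].round(4),"g",round(s["grasp_force"],1))
    c=cam("top");hsv=cv2.cvtColor(c["frame"],cv2.COLOR_RGB2HSV)
    u,v=proj(c,[*(O-.13*X),0])[0].astype(int)
    for n,lo,hi in(("orange",(5,140,120),(16,255,255)),("blue",(112,140,60),(130,255,255))):
        m=cv2.inRange(hsv,lo,hi);m[:v-60]=0;m[v+60:]=0;m[:,:u-60]=0;m[:,u+60:]=0
        k,l,st,ce=cv2.connectedComponentsWithStats(m)
        for i in range(1,k):
            if st[i,4]>3: q=ray(c,ce[i],.01)[0,:2]-O;print(n,st[i,4],(q@X*1e3).round(1),(q@Y*1e3).round(1))
    return c
E
python3 -c "
from h import *
where()"
```

```text
Traceback (most recent call last):
  File "h.py", line 34, in where
    print("t",round(s["time"],2),"edge",(e@X*1e3).round(1),(e@Y*1e3).round(1),"under",round((g[2]+.0304)*1e3,1),"F",s["wrist_force"].round(1),"op",s["opening"].round(4),"g",round(s["grasp_force"],1))
                                                                                                                                                   ^^^^^^^^^^^^^^^^^^
AttributeError: 'float' object has no attribute 'round'
```

```bash
sed -i 's/s\["opening"\].round(4)/round(s["opening"],4)/' h.py; python3 -c "
from h import *
c=where();cv2.imwrite('pics/o1.png',cv2.resize(c['frame'][150:230,200:300,::-1],(800,600),interpolation=cv2.INTER_CUBIC))"
```

```text
t 11.0 edge -189.2 3.8 under 39.2 F [ 0.  -1.1 -0.5] op 0.0266 g 58.7
orange 67 -193.9 1.0
orange 17 -243.0 6.4
```

View pics/o1.png

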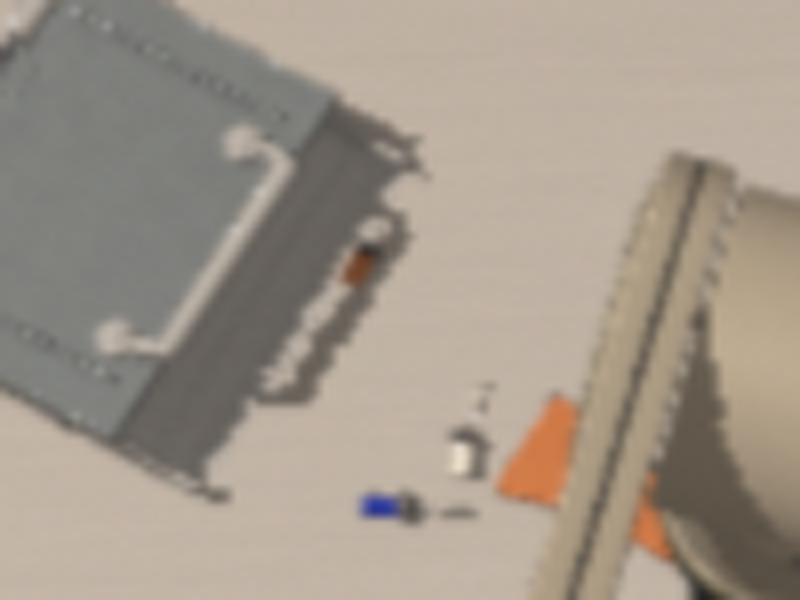

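The orange cartridge lies square just in front of the mouth at (360,262). White is at (465,455) and blue at (380,507), neither moved, and the blade hovers behind white. Next I stage white forward, then move over behind blue.

step_arm --steps '[0,0,25,0,0,0,-1,0,0,35,0,0,0,-1,0,0,35,0,0,0,-1,12,1,35,0,0,0,-1,24,2,35,0,0,0,-1,36,3,35,0,0,0,-1,48,4,35,0,0,0,-1,59,4,35,0,0,0,-1,59,4,35,0,0,0,-1,35,4,35,0,0,0,-1,30,4,5,0,0,0,-1,15,0,0,0,0,0,-1,0,-20,0,0,0,0,-1,-16,-46,0,0,0,0,-1,-16,-46,0,0,0,0,-1,-16,-46,0,0,0,0,-1]'

```text
time: 12.65
ee_pos: [0.424, -0.0858, 0.0087]
ee_rot: [2.743, 1.531, 0.0]
wrist_force: [0.9, 0.1, 1.1]
opening: 0.0265
grasp_force: 58.7
```

```bash
python3 - <<'E'
from h import *
c=where()
# brightness map in catcher frame around cartridges
hsv=cv2.cvtColor(c["frame"],cv2.COLOR_RGB2HSV).astype(int);f=c["frame"].astype(int)
xs=np.arange(-.2,-.07,.005);ys=np.arange(.075,-.076,-.005)
for y in ys:
    row=''
    for x in xs:
        u,v=proj(c,[*(O+x*X+y*Y),.008])[0].round().astype(int);p=f[v,u]
        row+='B' if p[2]>p[0]+25 else 'O' if p[0]-p[2]>60 else 'W' if p.min()>190 else '#' if p.max()<95 else '.' 
    print('%4d'%(y*1e3),row)
E
```

```text
t 12.65 edge -205.5 49.9 under 39.1 F [0.9 0.1 1.1] op 0.0265 g 58.7
orange 73 -211.0 47.6
  75 ..........................
  69 ..........................
  64 ..........................
  59 ..........................
  54 ..........................
  49 O........BBB..............
  44 .........BB...............
  39 O.........................
  34 ..........................
  29 ..........................
  24 ..........................
  19 ..........................
  14 ..........................
   9 ..........................
   4 ..........................
   0 ..........................
  -5 ..........................
 -10 ..........................
 -15 ..........................
 -20 ..........................
 -25 ..........................
 -30 .....................O....
 -35 ..........................
 -40 ....................##....
 -45 ..........................
 -50 ..........................
 -55 ..........................
 -60 ..........................
 -65 ..........................
 -70 ..........................
 -75 ..........................
```

```bash
cat >> h.py <<'E'
def cmap(c,x0=-.2,x1=-.06):
    f=c["frame"].astype(int);st=.004
    for y in np.arange(.076,-.077,-st):
        row=''
        for x in np.arange(x0,x1,st):
            u,v=proj(c,[*(O+x*X+y*Y),.008])[0].round().astype(int);p=f[v,u]
            row+='B' if p[2]>p[0]+10 else 'O' if p[0]-p[2]>45 else 'W' if p[0]-p[2]<14 and p.max()>150 else '#' if p.max()<120 else 'w' if p[0]-p[2]<19 else '.'
        print('%4d'%round(y*1e3),row)
E
python3 - <<'E'
from h import *
c=cam("top");cmap(c)
u,v=proj(c,[*(O-.12*X),.008])[0].round().astype(int);print(c["frame"][v-6:v+7,u-6:u+7].tolist()[::3])
E
```

```text
76 ..........................wwww.wwww
  72 ............................w##w###
  68 ............................w######
  64 O...........................ww#####
  60 O...........................ww#####
  56 O............ww.............w######
  52 O..........WBBW.............w######
  48 O........#wBBBB..............######
  44 O........##BBBW.............w######
  40 O.......ww##................w######
  36 O...........................ww#####
  32 O..........................########
  28 O........................#www######
  24 ........................##..ww#####
  20 ........................##...######
  16 ...................w....w##.w######
  12 ..................#.....##w..######
   8 ..................ww....##..w######
   4 ...................#.....##.w######
   0 .........................#w.w######
  -4 ........................##w..######
  -8 ........................w#..w######
 -12 ........................w#...######
 -16 ........................##...######
 -20 ........................##..w######
 -24 .........................#...######
 -28 .........................#OO.##
[... 903 characters left out ...]
 [191, 177, 162], [193, 179, 164]], [[112, 104, 96], [144, 134, 123], [187, 175, 160], [186, 173, 159], [170, 158, 145], [167, 156, 143], [169, 159, 145], [176, 165, 151], [158, 147, 135], [179, 167, 153], [192, 178, 163], [193, 180, 165], [192, 180, 165]], [[187, 173, 159], [193, 179, 165], [197, 183, 167], [211, 196, 178], [223, 210, 190], [189, 176, 158], [122, 114, 104], [97, 91, 84], [141, 133, 122], [187, 175, 161], [192, 180, 165], [191, 178, 164], [192, 179, 165]], [[191, 178, 163], [189, 175, 161], [184, 172, 157], [195, 182, 167], [186, 177, 166], [129, 121, 112], [137, 127, 117], [176, 163, 150], [191, 177, 163], [192, 178, 164], [193, 179, 164], [194, 180, 165], [194, 180, 165]]]
```

step_arm --steps '[0,0,25,0,0,0,-1,0,0,35,0,0,0,-1,0,0,35,0,0,0,-1,12,0,35,0,0,0,-1,24,0,35,0,0,0,-1,36,0,35,0,0,0,-1,48,0,35,0,0,0,-1,60,0,35,0,0,0,-1,72,1,35,0,0,0,-1,84,1,35,0,0,0,-1,96,1,35,0,0,0,-1,108,2,35,0,0,0,-1,120,2,35,0,0,0,-1,130,2,35,0,0,0,-1,140,2,35,0,0,0,-1,108,2,35,0,0,0,-1,105,2,0,0,0,0,-1,95,45,0,0,0,0,-1,87,88,0,0,0,0,-1,87,88,0,0,0,0,-1]'

```text
time: 14.75
ee_pos: [0.5488, -0.061, 0.0096]
ee_rot: [2.742, 1.527, 0.004]
wrist_force: [-0.2, 1.0, -1.5]
opening: 0.0265
grasp_force: 58.8
```

```bash
python3 - <<'E'
from h import *
c=where();cmap(c,-.19,-.04)
E
```

```text
t 14.75 edge -118.9 -43.3 under 40.0 F [-0.2  1.  -1.5] op 0.0265 g 58.8
orange 52 -158.0 -46.7
blue 7 -56.7 57.5
  76 O.....#................www..wwwwww#w##
  72 O.....#.................ww#w########ww
  68 .......#..................w########www
  64 ..#....#..................w######BB#ww
  60 ..##...#..................w#####BBB#ww
  56 ...#....#.................w######BBBww
  52 ...#......................w######BB#ww
  48 ....#...#.................##########ww
  44 ....#....#................##########ww
  40 ....##...#................w#########ww
  36 .....#....................w########ww.
  32 .....#..................#w#########w.w
  28 .....##...#...........##w.w########.ww
  24 ......#...............##.w########wwww
  20 ......#...............#...w########w.w
  16 ......##...#....w.....##..w########.ww
  12 ......##..............##w.########w..w
   8 .......#..............#...w########w.w
   4 #...........#....#w...##..w########.ww
   0 #......##...#.........##..#########.ww
  -4 #.......##...#........##..w########w.w
  -8 #.......#.............##..w########.Ww
 -12 .........#...#........##..########w.ww
 -16 .........#....#.......#...########ww.w
 -20 .........##...#......##...w########.ww
 -24 ..........#...........##O.########w.ww
 -28 w.........#....#...O...OO.w########..w
 -32 #.........##...#...OO.#OOO.########.ww
 -36 ##OOOOOOOOO#.......O..##O#w#######w.Ww
 -40 ###OOOOOOOO#..........###w#########.wW
 -44 .###OOOOOOOO#...#.....###.w#######w.Ww
 -48 .....OOOOOOO#.........#...########w.ww
 -52 ###....OOOOO##........#...########ww.w
 -56 #####...OOOOO#...#.....#w##########...
 -60 #####...OOOOO#...........###########ww
 -64 #######..OOOO##...........w#########ww
 -68 #########.#####...........w########www
 -72 ###############...#......w#########www
 -76 ################...#.....###w#######ww
```

step_arm --steps '[0,0,25,0,0,0,-1,0,0,35,0,0,0,-1,0,0,35,0,0,0,-1,12,0,35,0,0,0,-1,24,0,35,0,0,0,-1,36,0,35,0,0,0,-1,46,0,35,0,0,0,-1,54,0,35,0,0,0,-1,54,0,35,0,0,0,-1,22,0,35,0,0,0,-1,18,0,0,0,0,0,-1,0,-22,0,0,0,0,-1,-24,-43,0,0,0,0,-1,-24,-43,0,0,0,0,-1,-24,-43,0,0,0,0,-1]'

```text
time: 16.3
ee_pos: [0.4951, -0.056, 0.0086]
ee_rot: [2.743, 1.531, 0.0]
wrist_force: [0.6, -0.6, -1.2]
opening: 0.0262
grasp_force: 58.8
```

```bash
python3 - <<'E'
from h import *
c=where();cmap(c,-.16,-.04)
E
```

```text
t 16.3 edge -142.8 5.0 under 39.0 F [ 0.6 -0.6 -1.2] op 0.0262 g 58.8
orange 20 -185.1 8.8
blue 7 -56.7 57.5
  76 ................wwww.wwww#w##w
  72 ..................w##w######ww
  68 ..................w##########w
  64 ..................ww#####BBB#w
  60 ..................ww#####BB#ww
  56 ..................w######BB##w
  52 ..................w######BBBww
  48 ...................#########ww
  44 ..................w#########ww
  40 ..................w##########w
  36 ..................ww########w.
  32 .................##########w.w
  28 #..............#www########wwW
  24 .....O........##..ww#######www
  20 #...OOO.#.....##...########w.W
  16 .#..OOO.#.....w##.w########w.w
  12 ....OOO.#.....##..w########w.w
   8 .#...OO.###...##...########w.w
   4 ..#..O....#....##.w########w.W
   0 ..#...O........#w.w########w.w
  -4 ..#...........##...########w.w
  -8 ...#...........#..w########w.W
 -12 ...#...........#...########w.w
 -16 ...#..........##...########w.W
 -20 ...#..........##..w########w.w
 -24 #...#..........#..w########w.w
 -28 #....#.........##..#######Ow.w
 -32 ##.............#w.w########..w
 -36 #....#.........#...########w.w
 -40 ##...#.........##..########wwW
 -44 ###...........##w.w########w.W
 -48 ##....#.......##...########w.w
 -52 ###...#.......w#...########..w
 -56 ###....#........###########w..
 -60 .###..............w##########w
 -64 ..##...#...........#########ww
 -68 ...#....#.........w#########ww
 -72 ...##.............w##########w
 -76 ....#...#.........##########ww
```

step_arm --steps '[0,0,25,0,0,0,-1,0,0,35,0,0,0,-1,0,0,35,0,0,0,-1,12,0,35,0,0,0,-1,24,0,35,0,0,0,-1,36,0,35,0,0,0,-1,48,0,35,0,0,0,-1,60,0,35,0,0,0,-1,72,0,35,0,0,0,-1,84,0,35,0,0,0,-1,95,0,35,0,0,0,-1,105,0,35,0,0,0,-1,113,0,35,0,0,0,-1,113,0,35,0,0,0,-1,80,0,35,0,0,0,-1,40,0,35,0,0,0,-1,38,0,0,0,0,0,-1,48,22,0,0,0,0,-1,57,43,0,0,0,0,-1,57,43,0,0,0,0,-1]'

```text
time: 18.35
ee_pos: [0.5648, -0.0307, 0.0098]
ee_rot: [2.742, 1.53, 0.004]
wrist_force: [0.1, 0.7, 0.1]
opening: 0.0263
grasp_force: 58.9
```

```bash
python3 - <<'E'
from h import *
c=where();cmap(c,-.16,-.04)
E
```

```text
t 18.35 edge -84.8 -41.0 under 40.2 F [0.1 0.7 0.1] op 0.0263 g 58.9
orange 65 -115.9 -44.1
blue 7 -56.7 57.5
  76 OOO.#...........wwww.wwww#w##w
  72 OOOO.#............w##w######ww
  68 O....#....#.......w#########ww
  64 ....###...#.......ww#####BBB#w
  60 .....##....#......ww#####BB#ww
  56 .....##...........w######BB##w
  52 .....###...#......w######BBBww
  48 ......##....#......#########ww
  44 ......###...#.....w#########ww
  40 .......##.........w##########w
  36 ........#.........ww########w.
  32 .......###...#.....########w.w
  28 ........##....#....########www
  24 ........##....#....w#######www
  20 .........##........########w.W
  16 ..........#....#....#######w.w
  12 .........###...#.....######w.w
   8 ..........##....#....######w.w
   4 ###.......##.........######w.W
   0 ###........##...#....######w.w
  -4 ##w........##....#....#####w.w
  -8 ##w........###...#.....####w.W
 -12 ##..........###.......#####w.w
 -16 ##..........##.........####w.W
 -20 ##...........##.........###w.w
 -24 ##...........##....#....###w.w
 -28 ###.........####...#....##Ow.w
 -32 ###...OO.OO#OO##........###..W
 -36 #####OOOOOOOOOO#.........##w.w
 -40 ##.###OOOOOOOOO##...#.....#..W
 -44 ........OOOOOOOO#....#...##w.W
 -48 #####....OOOOOO###........#w.w
 -52 #######....OOOOO###..........w
 -56 ########...OOOOOO#....#....w..
 -60 ##########..OOOO###...#.....#w
 -64 ############.######....#...www
 -68 ####################........ww
 -72 #####################........w
 -76 ####################....#....w
```

step_arm --steps '[0,0,25,0,0,0,-1,0,0,35,0,0,0,-1,0,0,35,0,0,0,-1,12,0,35,0,0,0,-1,24,0,35,0,0,0,-1,36,0,35,0,0,0,-1,47,0,35,0,0,0,-1,56,0,35,0,0,0,-1,56,0,35,0,0,0,-1,20,0,35,0,0,0,-1,-18,0,35,0,0,0,-1,-18,0,0,0,0,0,-1,-10,-40,0,0,0,0,-1,0,-86,0,0,0,0,-1,0,-86,0,0,0,0,-1,0,-86,0,0,0,0,-1]'

```text
time: 20.0
ee_pos: [0.488, 0.0159, 0.0085]
ee_rot: [2.742, 1.534, -0.001]
wrist_force: [0.5, -0.3, -0.3]
opening: 0.0266
grasp_force: 58.9
```

step_arm --steps '[0,0,25,0,0,0,-1,0,0,35,0,0,0,-1,0,0,35,0,0,0,-1,12,0,35,0,0,0,-1,24,1,35,0,0,0,-1,36,1,35,0,0,0,-1,47,2,35,0,0,0,-1,56,2,35,0,0,0,-1,56,2,35,0,0,0,-1,20,2,35,0,0,0,-1,-18,2,35,0,0,0,-1,-60,2,0,0,0,0,-1,-60,2,0,0,0,0,-1]'

```text
time: 21.3
ee_pos: [0.4592, -0.0397, 0.0112]
ee_rot: [2.742, 1.528, 0.002]
wrist_force: [1.0, 0.8, -0.5]
opening: 0.0263
grasp_force: 58.9
```

```bash
python3 - <<'E'
from h import *
c=where();cmap(c,-.16,-.04)
s=cam("side");f=cv2.cvtColor(s["frame"],cv2.COLOR_RGB2HSV)
for n,lo,hi in(("orange",(5,120,100),(18,255,255)),("blue",(110,120,50),(130,255,255))):
    k,l,st,ce=cv2.connectedComponentsWithStats(cv2.inRange(f,lo,hi))
    print(n,[(st[i,4],ce[i].round(0).tolist()) for i in range(1,k) if st[i,4]>2])
print("mouth px",proj(s,[[*(O-.055*X+y*Y),.01] for y in(-.07,0,.07)]).round(0))
E
```

```text
t 21.3 edge -147.8 44.2 under 41.6 F [ 1.   0.8 -0.5] op 0.0263 g 58.9
  76 ................wwwwwwwww#w##w
  72 ..................w##w######ww
  68 ..................w##########w
  64 #.................ww#########w
  60 #...O.............ww########ww
  56 #...O.............w##########w
  52 .#..OO............w#########ww
  48 .#.................#########ww
  44 .#................w#########ww
  40 ..#...............w##########w
  36 ..#...............ww########w.
  32 .................##########w.w
  28 ...............#www########www
  24 ...#..........##..ww#######www
  20 ....#.........##...########w.W
  16 #.............w##.w########w.w
  12 #.............##w.w#########.w
   8 #....#........##..w########w.w
   4 ##...#.........##.w########w.W
   0 ##.............#..w########w.w
  -4 ##............##...########w.w
  -8 .##...#.......w#..w########w.W
 -12 .##............#...########w.w
 -16 ..##..........##w..########w.W
 -20 .......#......##..w########w.w
 -24 ...#...........#..w########w.w
 -28 ....#..........##.w########w.w
 -32 ....#..........#w.w########w.w
 -36 ....#...#......#..w########w.w
 -40 .........#....w##..########www
 -44 .....#...#....##..w########w.W
 -48 .....##..#....##..w########w.w
 -52 .....#....#...##...########..w
 -56 ......#...#.....###########w..
 -60 ..........#.......w##########w
 -64 ...................#########ww
 -68 ..................w#########ww
 -72 ..................w##########w
 -76 ..................##########ww
orange [(np.int32(92), [285.0, 193.0]), (np.int32(3), [508.0, 253.0]), (np.int32(54), [363.0, 293.0]), (np.int32(3), [469.0, 302.0]), (np.int32(3), [493.0, 330.0]), (np.int32(6), [356.0, 380.0])]
blue []
mouth px [[234. 210.]
 [252. 214.]
 [271. 219.]]
```

All three cartridges are out of sight under the hood and the floor in front is empty. I'll lay the scraper down 15 cm in front of the catcher.

step_arm --steps '[-35,0,0,0,0,0,-1,-65,0,0,0,0,0,-1,-65,0,20,0,0,0,-1,-65,0,32,0,0,0,-1,-65,0,38.5,0,0,0,-1,-65,0,38.5,0,0,0,-1,-65,0,38.5,0,0,0,-1,-65,0,38.5,0,0,0,-0.2,-65,0,38.5,0,0,0,-0.2,-65,0,38.5,0,0,0,0,-65,0,38.5,0,0,0,0,-65,0,38.5,0,0,0,0]'

```text
time: 22.6
ee_pos: [0.4251, -0.0919, -0.0299]
ee_rot: [-2.743, -1.532, 0.0]
wrist_force: [0.5, -0.7, -0.3]
opening: 0.0428
grasp_force: 0.0
```

```bash
python3 - <<'E'
from h import *
where()
bar=(O-.060*X)
moves((*bar,.12,YAW+90),(*(O-.12*X),.12,YAW+90))
E
```

```text
t 22.6 edge -210.1 45.9 under 0.5 F [ 0.5 -0.7 -0.3] op 0.0428 g 0.0
orange 81 -218.1 47.8
t 22.65 pos [ 0.4251 -0.0919 -0.0299] op 0.0426 F [ 0.3 -0.   0.1] g 0.0
[ 240.2   45.7 -149.9] [-0.    -0.    -1.571]
[ 180.2   45.8 -149.9] [-0.    -0.    -1.571]
```

The scraper is released and flat. I'll lift clear, quarter-turn the gripper so it closes across the bar, and go above the bar.

step_arm --steps '[0,0,-20,0,0,0,0,0,0,-60,0,0,0,0,0,0,-110,0,0,0,0,0,0,-150,0,0,-0.14,0.2,40,8,-150,0,0,-0.28,0.2,80,15,-150,0,0,-0.42,0.2,120,23,-150,0,0,-0.56,0.2,160,30,-150,0,0,-0.7,0.2,200,38,-150,0,0,-0.84,0.2,240,45.7,-150,0,0,-0.98,0.2,240,45.7,-150,0,0,-1.12,0.2,240,45.7,-150,0,0,-1.26,0.2,240,45.7,-150,0,0,-1.4,0.2,240,45.7,-150,0,0,-1.571,0.2,240,45.7,-150,0,0,-1.571,0.2,240,45.7,-150,0,0,-1.571,0.2,240,45.7,-150,0,0,-1.571,0.2]'

```text
time: 24.35
ee_pos: [0.5898, 0.0883, 0.1201]
ee_rot: [-0.861, -3.021, 0.0]
wrist_force: [-0.0, -0.1, 0.4]
opening: 0.0517
grasp_force: 0.0
```

```bash
python3 - <<'E'
from h import *
where()
moves((*(O-.060*X),.12,YAW+90),(*(O-.060*X),.033,YAW+90)); print(robot.state()["q"].round(2))
E
```

```text
t 24.35 edge 29.7 -0.0 under 150.5 F [-0.  -0.1  0.4] op 0.0517 g 0.0
orange 347 -261.9 47.9
t 24.4 pos [0.5898 0.0884 0.1201] op 0.0513 F [ 0.5 -0.3 -0.2] g 0.0
[0.  0.3 0.1] [ 0.    -0.    -0.003]
[ 0.   0.3 87.1] [ 0.    -0.    -0.003]
[ 0.06  0.17  1.59  0.    1.38 -0.95]
```

step_arm --steps '[0,0,40,0,0,0,0.2,0,0,70,0,0,0,0.2,0,0,80,0,0,0,0.2,0,0,87,0,0,0,0.2,0,0,87,0,0,0,0.2,0,0,87,0,0,0,0.2]'

```text
time: 25.0
ee_pos: [0.5911, 0.0885, 0.0348]
ee_rot: [0.856, 3.02, 0.001]
wrist_force: [-0.7, 0.2, 0.5]
opening: 0.0513
grasp_force: 0.0
```

step_arm --steps '[0,0,0,0,0,0,-1,0,0,0,0,0,0,-1,0,0,0,0,0,0,-1,0,0,0,0,0,0,-1,0,0,0,0,0,0,-1,0,0,0,0,0,0,-1]' --force 40

```text
time: 25.6
ee_pos: [0.5903, 0.0882, 0.0337]
ee_rot: [0.856, 3.022, 0.0]
wrist_force: [-0.6, -2.1, 3.7]
opening: 0.0079
grasp_force: 39.2
```

The bar is gripped. I'll raise the hood along the 120 mm arc, halfway first with a force check.

step_arm --steps '[0,1.8,-8.2,0,0,0,-1,0,4.2,-16.2,0,0,0,-1,0,7.2,-24,0,0,0,-1,0,10.6,-31.7,0,0,0,-1,0,14.6,-39,0,0,0,-1,0,19.2,-46.1,0,0,0,-1,0,24.1,-52.8,0,0,0,-1,0,24.1,-52.8,0,0,0,-1]'

```text
time: 26.4
ee_pos: [0.602, 0.1073, 0.0867]
ee_rot: [-0.856, -3.022, 0.005]
wrist_force: [-5.4, -10.4, 4.5]
opening: 0.0081
grasp_force: 39.3
```

step_arm --steps '[0,5.2,-6.6,0,0,0,-1,0,11,-12.8,0,0,0,-1,0,17.2,-18.4,0,0,0,-1,0,23.6,-23.6,0,0,0,-1,0,30.5,-28.3,0,0,0,-1,0,37.8,-32.5,0,0,0,-1,0,43.4,-35.3,0,0,0,-1,0,49.3,-37.8,0,0,0,-1,0,49.3,-37.8,0,0,0,-1,0,49.3,-37.8,0,0,0,-1,0,49.3,-37.8,0,0,0,-1]'

```text
time: 27.5
ee_pos: [0.6285, 0.1493, 0.1265]
ee_rot: [0.856, 3.021, -0.003]
wrist_force: [-8.8, -8.2, 17.8]
opening: 0.0076
grasp_force: 41.0
```

```bash
python3 - <<'E'
from h import *
s=robot.state();g=s["ee_pos"];e=g[:2]-np.array([.5903,.0882])
bx=-118+e@X*1e3;bz=22+(g[2]-.0337)*1e3
print(s["time"],"bar rel hinge",bx,bz,"R",np.hypot(bx,bz),"theta",np.degrees(np.arctan2(bz,-bx))-10.56,"lat",e@Y,s["wrist_force"].round(1),s["opening"],s["grasp_force"],s["joint_vel"].round(3))
# hood in top view: bar ends bright; check scraper, cartridges
c=cam("top");f=c["frame"].astype(int)
hsv=cv2.cvtColor(c["frame"],cv2.COLOR_RGB2HSV)
for n,lo,hi in(("orange",(5,140,100),(16,255,255)),("blue",(112,120,50),(130,255,255))):
    k,l,st,ce=cv2.connectedComponentsWithStats(cv2.inRange(hsv,lo,hi))
    for i in range(1,k):
        q=ray(c,ce[i],.009)[0,:2]-O
        if st[i,4]>2 and np.abs(q).max()<.4: print(n,st[i,4],(q@X*1e3).round(),(q@Y*1e3).round())
d=cam("side");h2=cv2.cvtColor(d["frame"],cv2.COLOR_RGB2HSV)
print("side hood edge proj",proj(d,[[*(O+(.058-.116*np.cos(t))*X+y*Y),.05+.116*np.sin(t)] for t in np.radians([55,60]) for y in(-.08,.08)]).round())
E
```

```text
27.5 bar rel hinge -45.909096658766614 114.79404877989256 R 123.63380925662821 theta 57.64225777106253 lat -0.000551317601197164 [-8.8 -8.2 17.8] 0.0075511777823424765 41.03944480419159 [-0.001  0.     0.    -0.001  0.001  0.001]
orange 333 -260.0 48.0
orange 33 187.0 443.0
side hood edge proj [[222. 174.]
 [267. 183.]
 [220. 173.]
 [265. 182.]]
```

The apparent bar angle is 57.6°, with an outward load of about 20 N. I'll check the hood angle independently by fitting the plate's edges in the side image.

```bash
python3 - <<'E'
from h import *
d=cam("side");t=cam("top")
def score(c,A,B,t_):
    g=cv2.cvtColor(c["frame"],cv2.COLOR_RGB2GRAY).astype(np.float32);g=cv2.GaussianBlur(g,(0,0),.8)
    P=A+(B-A)*np.linspace(0.05,.95,40)[:,None];q=proj(c,P);dq=q[-1]-q[0];n=np.array([-dq[1],dq[0]])/np.linalg.norm(dq)
    s=lambda o:cv2.remap(g,(q+o*n)[:,0].astype(np.float32)[None],(q+o*n)[:,1].astype(np.float32)[None],1)[0]
    return float(np.median(s(1)-s(-1)))
def hp(th,r,n,y): # r ahead of hinge, n above
    x=.058-r*np.cos(th)+n*np.sin(th);z=.05+r*np.sin(th)+n*np.cos(th);return np.array([*(O+x*X+y*Y),z])
print("th  front-side  +yedge-side  front-top  -y top +y top")
for a in range(46,72,1):
    th=np.radians(a)
    print(a,*[round(v) for v in(score(d,hp(th,.116,.0025,-.08),hp(th,.116,.0025,.08),0),score(d,hp(th,.03,.0025,.08),hp(th,.116,.0025,.08),0),score(d,hp(th,.03,.0025,-.08),hp(th,.116,.0025,-.08),0),score(t,hp(th,.116,.0025,.03),hp(th,.116,.0025,.08),0),score(t,hp(th,.03,.0025,.08),hp(th,.116,.0025,.08),0))])
E
```

```text
th  front-side  +yedge-side  front-top  -y top +y top
46 -16 -1 -14 0 12
47 -19 -2 -16 1 13
48 -19 -4 -17 1 13
49 -20 -5 -18 1 15
50 -21 -7 -19 0 16
51 -22 -10 -20 -2 17
52 -23 -12 -20 -4 18
53 -24 -15 -20 -2 19
54 -23 -18 -20 8 20
55 -22 -20 -20 18 21
56 -20 -21 -19 17 22
57 -20 -23 -19 8 23
58 -19 -23 -18 0 20
59 -18 -23 -17 -3 17
60 -17 -22 -14 -4 14
61 -17 -20 -11 -3 12
62 -15 -17 -10 -1 9
63 -14 -14 -8 2 7
64 -14 -11 -5 4 3
65 -13 -8 -3 2 0
66 -12 -7 -1 1 -1
67 -12 -5 1 -1 -3
68 -12 -3 1 0 -5
69 -10 -3 2 0 -8
70 -10 -2 3 2 -12
71 -12 -1 3 8 -16
```

The fits agree on about 56°, so I'll open another 4° to centre it.

step_arm --steps '[0,2,-1.2,0,0,0,-1,0,4,-2.4,0,0,0,-1,0,7,-4,0,0,0,-1,0,7,-4,0,0,0,-1,0,7,-4,0,0,0,-1,0,7,-4,0,0,0,-1]'

```text
time: 28.3
ee_pos: [0.6322, 0.1556, 0.1289]
ee_rot: [0.857, 3.022, -0.003]
wrist_force: [-2.5, -6.5, 9.1]
opening: 0.0078
grasp_force: 40.7
```

```bash
cat > sc.py <<'E'
from h import *
s=robot.state();g=s["ee_pos"];e=g[:2]-np.array([.5903,.0882])
bx=-118+e@X*1e3;bz=22+(g[2]-.0337)*1e3
print(s["time"],"R",np.hypot(bx,bz),"theta",np.degrees(np.arctan2(bz,-bx))-10.56,s["wrist_force"].round(1),s["opening"],s["grasp_force"],abs(s["joint_vel"]).max())
d=cam("side");t=cam("top")
def score(c,A,B):
    g=cv2.GaussianBlur(cv2.cvtColor(c["frame"],cv2.COLOR_RGB2GRAY).astype(np.float32),(0,0),.8)
    q=proj(c,A+(B-A)*np.linspace(0.05,.95,40)[:,None]);dq=q[-1]-q[0];n=np.array([-dq[1],dq[0]])/np.linalg.norm(dq)
    f=lambda o:cv2.remap(g,(q+o*n)[:,0].astype(np.float32)[None],(q+o*n)[:,1].astype(np.float32)[None],1)[0]
    return float(np.median(f(1)-f(-1)))
def hp(th,r,n,y):
    x=.058-r*np.cos(th)+n*np.sin(th);z=.05+r*np.sin(th)+n*np.cos(th);return np.array([*(O+x*X+y*Y),z])
S=np.array([[score(d,hp(a,.116,.0025,-.08),hp(a,.116,.0025,.08)),score(d,hp(a,.03,.0025,.08),hp(a,.116,.0025,.08)),score(d,hp(a,.03,.0025,-.08),hp(a,.116,.0025,-.08)),-score(t,hp(a,.116,.0025,.03),hp(a,.116,.0025,.08)),-score(t,hp(a,.03,.0025,.08),hp(a,.116,.0025,.08))] for a in np.radians(range(50,69))])
print("best angles",50+S.argmin(0),S.min(0).round())
h=cv2.cvtColor(t["frame"],cv2.COLOR_RGB2HSV)
for n,lo,hi in(("orange",(5,120,80),(18,255,255)),("blue",(110,100,40),(130,255,255))):
    k,l,st,ce=cv2.connectedComponentsWithStats(cv2.inRange(h,lo,hi))
    for i in range(1,k):
        q=ray(t,ce[i],.01)[0,:2]-O
        if st[i,4]>1 and np.abs(q).max()<.4: print(n,st[i,4],(q@X*1e3).round(),(q@Y*1e3).round())
E
python3 sc.py
```

```text
28.3 R 123.42822381994863 theta 61.20332126403164 [-2.5 -6.5  9.1] 0.007766181289248384 40.714139342308044 0.0014984927976563612
best angles [56 62 56 59 58] [-24. -20. -18. -16. -22.]
orange 9 -20.0 -31.0
orange 16 -287.0 -133.0
orange 372 -261.0 48.0
orange 40 186.0 443.0
```

```bash
python3 -c "
from bench import robot
print(robot.close_job())"
```

```text
the job is handed in; nothing more can be done
None
```

I handed the job in at about 28 s, with the verdict not shown: all three cartridges swept under the hood (orange seen 35 mm inside; white and blue hidden, judged from the blade's travel), scraper released flat about 15 cm in front of the catcher, and hood gripped still at about 60° (image fits 56 to 62°); the fingertips sit 32 mm behind the reported TCP, found by touch after a first missed grasp, so I corrected every height for it.

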